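Load the dead-weight press with the solid block, told by its weight

TASK

The three T-shaped aluminium blocks on the board look alike, but one is solid and two are hollow: find the solid one by its weight and load the press with it. Set it foot down on the pan, gently push it home into the corner until it meets both the end fence and the side fence, press the pan down to its stop and only then let go: the solid block keeps the pan down. Never let go of a hollow block on the pan; leave both standing foot down on the board, and leave the can, hammer and wrench alone.

Things in the scene. Friction and masses are not known exactly. Their poses are not given: they have to be found in the camera images.
- block_1: one of three look-alike aluminium blocks, 110 mm long (its x), upside-down T section: foot 52 mm wide (y), 28 mm high; on it a centred rib 32 mm wide, 38 mm high, full length (66 mm in all). Origin: centre of the underside, z up; both ends alike. One of the three is solid, clearly the heaviest; two are hollow. Grip by the rib, above the foot, to clear the fences of the pan.
- block_2: one of three look-alike aluminium blocks, 110 mm long (its x), upside-down T section: foot 52 mm wide (y), 28 mm high; on it a centred rib 32 mm wide, 38 mm high, full length (66 mm in all). Origin: centre of the underside, z up; both ends alike. One of the three is solid, clearly the heaviest; two are hollow. Grip by the rib, above the foot, to clear the fences of the pan.
- block_3: one of three look-alike aluminium blocks, 110 mm long (its x), upside-down T section: foot 52 mm wide (y), 28 mm high; on it a centred rib 32 mm wide, 38 mm high, full length (66 mm in all). Origin: centre of the underside, z up; both ends alike. One of the three is solid, clearly the heaviest; two are hollow. Grip by the rib, above the foot, to clear the fences of the pan.
- board: plywood board lying on the bench, 190 mm (x) by 400 mm (y), 12 mm thick, on which the blocks stand side by side; origin at the centre of its underside.
- press: small dead-weight press fixed to the bench: grey base 190 x 170 mm, a bridge with a plunger, and on the plunger a level sprung pan. Origin on the bench under the middle of the pan; z up, x along the pan towards the end fence, y across it towards the side fence. The pan's upper face is 100 mm above the bench when up.
- pan (a joint): how far the pan is pressed down (m): 0 is up, 0.015 is on its lower stop. A spring holds it up; it starts down at about 5.4 N and is held fully down by 6.3 N: the solid block's weight does that, a hollow one's does not.
- seat (a point): point on the pan's upper face (moves with it) where a block's origin lies when the block touches both fences: press x = +5 mm, y = +6 mm, axes as the press's. Pan 142 mm (x) by 90 mm (y). Its two fences are steel strips 22 mm high over it: the end fence across its +x end, face at press x = +60 mm, the side fence along x, face at press y = +32 mm; open at -x and -y.
- spray_can: spray can, 54 mm across, 160 mm high, standing beyond the work; origin at the centre of its underside. Bystander.
- hammer: hammer lying on the bench beyond the board. Bystander.
- wrench: wrench lying on the bench beyond the press. Bystander.
Not all that is in view belongs to the job. What is shaped like the block_3 but purple or turquoise is not meant.

How it is judged:
By the outcome, as a careful person would: the job done as asked, in the order asked, and still so for the second after the job is handed in, with the robot touching nothing.
It also fails if it takes over 67 s, if anything falls off the work surface, if the arm or the gripper's body presses on something with over 40 N, if the wrist force passes 120 N, or if a joint passes its speed limit or range.

ROBOT

A 6-joint arm with a two-finger parallel gripper is mounted at the origin on the work surface. World frame = base frame: x ahead of the robot, y to its left, z up, the work surface at z = 0. Lengths are in m, angles in rad, forces in N, time in s.
With the tool pointing down it reaches from about 0.35 to 0.975 m from the base axis. Payload 7.1 kg.
Tool frame: the origin (TCP) lies midway between the tips of the shut fingers; the grasp point (between the pads) lies 19 mm behind it; z points along the fingers, y is the line along which they close (so a half turn about z gives the same grasp; the last joint's range is limited). The gripper opens to 88 mm and grips with 3 to 60 N. Pads are 20 mm wide; open, the fingers measure 115 mm over their backs; the gripper's body (75 mm by 178 mm) begins 61 mm behind the grasp point.
Start: joints at [-1.357, 0.423, 1.63, -0, 1.089, -0.019], TCP at [0.144, -0.608, 0.223] pointing down, gripper open.
Joint ranges: [-3, 3], [-0.9, 2.11], [0.09, 2.58], [-1.31, 4.45], [0.11, 2.69], [-2.54, 2.54]. Speed limits (rad/s): [2.39, 2.39, 3.01, 3.14, 3.14, 3.14].

INTERFACE

Orientations are given as a unit quaternion [w, x, y, z].
In Python, from station import move_pose, movel, movej, command_gripper, wait, inverse_kinematics, read_camera, camera_info, MotionError, job_done, get_time, get_joint_pos, get_qvel, get_effort, get_tcp_pos, get_ee_rot, get_ft_force, get_ft_torque, get_grip_width, get_finger_force gives the robot as it stands. Calls block until the motion is done:
- move_pose(position, orientation): joint-space move of the TCP to a pose.
- movel(position, frame=None, v=0.15, until_force=None): straight line of the TCP; frame=None keeps the orientation; v is the mean speed in m/s. With until_force (N) it stops when the force on the tool has changed by that much, and returns True; else False.
- movej(angles): joint-space move.
- command_gripper(opening): opening from 0.0 (shut) to 1.0 (fully open); the grip force is fixed at half the most; returns when the fingers have stopped.
- wait(seconds).
- inverse_kinematics(position, orientation): joint angles nearest the present ones, or None.
- read_camera(name): name is "side" or "top" or "wrist"; returns the picture (480x640x3 uint8, red, green, blue); there is no depth.
- camera_info(name): a dict with "intrinsics" (3x3 intrinsics, pixels), "T" (4x4, takes a point from camera to world coordinates); the wrist camera has in their place "tool_from_camera" (4x4, takes a point from camera to tool coordinates, whose origin is the TCP and whose axes are the flange's). Camera axes: x right, y up, looking along -z (the intrinsics and any distortion apply to the point x, -y, -z); pixel columns grow to the right and rows downward; lengths in m; the calibration is good to about 2 mm. A picture is of the moment at which its call begins: read the wrist's pose just before it. camera_info takes no time and is no camera call.
A pose or a line that the arm cannot do raises MotionError and nothing moves.
- job_done(): hands the job in; it is judged then, once.
Readings, each from a call of its own:
- get_time(): time.
- get_joint_pos(): joint angles.
- get_qvel(): joint speeds.
- get_effort(): joint torques, N m.
- get_tcp_pos(): TCP position.
- get_ee_rot(): TCP orientation.
- get_ft_force(): force on the tool from outside, world axes, zero at the start.
- get_ft_torque(): the same for the moment, N m.
- get_grip_width(): opening from 0.0 (shut) to 1.0 (fully open).
- get_finger_force(): force on a finger pad.
Only numpy, scipy, OpenCV 4.12 (cv2) and the standard library are available. Lean on these libraries where they do the work, as an engineer would, in place of code of your own. Each camera call takes 0.05 s, during which the arm holds its last target. There are 200 camera calls.

## Working session

There is one attempt and no reset: what is moved stays moved. The work goes in short steps, each a Python script; the robot and the scene stay as the last script left them, time stands still between calls to the robot, and variables do not carry over. Pictures are saved under pics/ and viewed, at most 10 in all, crops included, and the job is handed in when it is done.

```bash
mkdir -p pics
python3 - <<'E'
from station import *
import cv2,numpy as np
for n in("top","side"):
    im=read_camera(n); cv2.imwrite(f"pics/{n}0.png",im[:,:,::-1]); i=camera_info(n); print(n,np.round(i["intrinsics"],1).tolist(),np.round(i["T"],4).tolist(),[k for k in i])
print(camera_info("wrist"),get_time(),get_ee_rot())
E
```

```text
top [[450.1, 0.0, 318.4], [0.0, 450.1, 240.7], [0.0, 0.0, 1.0]] [[-0.0103, 0.9805, -0.1964, 0.3311], [-0.9999, -0.0115, -0.005, 0.0337], [-0.0072, 0.1964, 0.9805, 1.0696], [0.0, 0.0, 0.0, 1.0]] ['intrinsics', 'T']
side [[466.3, 0.0, 320.3], [0.0, 466.3, 246.1], [0.0, 0.0, 1.0]] [[-0.9913, 0.0803, -0.1041, 0.4262], [-0.1308, -0.5253, 0.8408, 0.953], [0.0129, 0.8471, 0.5312, 0.6347], [0.0, 0.0, 0.0, 1.0]] ['intrinsics', 'T']
{'intrinsics': array([[413.72880195,   0.        , 323.20935184],
       [  0.        , 413.72880195, 239.47425769],
       [  0.        ,   0.        ,   1.        ]]), 'tool_from_camera': array([[ 1.67474787e-03,  9.54453004e-01,  2.98356595e-01,
         8.20457434e-02],
       [ 9.99996955e-01, -2.13922404e-03,  1.23022601e-03,
         1.30426009e-04],
       [ 1.81244452e-03,  2.98353626e-01, -9.54453681e-01,
        -1.62480687e-01],
       [ 0.00000000e+00,  0.00000000e+00,  0.00000000e+00,
         1.00000000e+00]])} 0.1 [-6.77144221e-04  9.93230952e-01  1.16154255e-01 -7.64887391e-05]
```

View pics/top0.png

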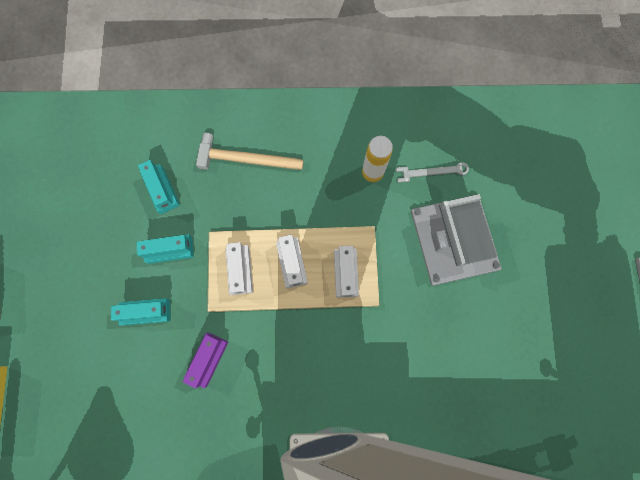

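View pics/side0.png

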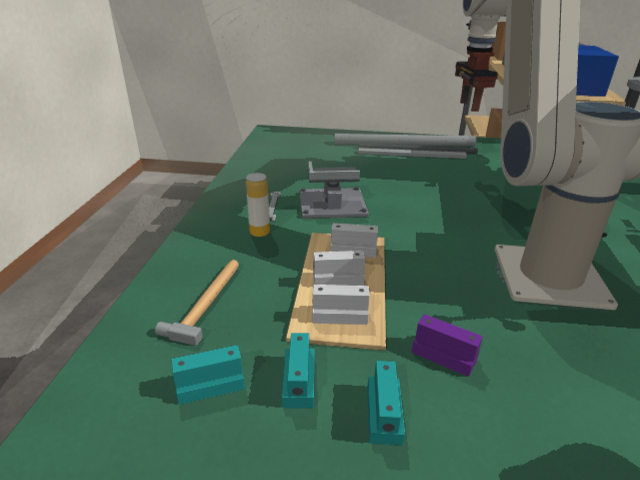

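Grey candidates in the top view are the blocks on the board at (238,268), (291,261) and (346,272). Look-alikes to reject are turquoise at (157,186), (164,248) and (139,312), and purple at (205,361). The press is at (457,240), with its end or side fences at its top and left edges. The close crop should confirm this.

```bash
cat > h.py <<'E'
from station import *
import cv2,numpy as np
from scipy.spatial.transform import Rotation as R
def w2q(q): return R.from_quat([q[1],q[2],q[3],q[0]])
def camT(n):
    i=camera_info(n)
    if n!="wrist": return i["intrinsics"],i["T"]
    T=np.eye(4);T[:3,:3]=w2q(get_ee_rot()).as_matrix();T[:3,3]=get_tcp_pos()
    return i["intrinsics"],T@i["tool_from_camera"]
def ray(K,T,px,z):
    p=np.array(px,float); d=np.c_[(p[:,0]-K[0,2])/K[0,0],-(p[:,1]-K[1,2])/K[1,1],-np.ones(len(p))]@T[:3,:3].T
    return T[:3,3]+d*((z-T[2,3])/d[:,2])[:,None]
def proj(K,T,P):
    c=(np.array(P,float)-T[:3,3])@T[:3,:3]
    return np.c_[K[0,2]+K[0,0]*c[:,0]/-c[:,2],K[1,2]-K[1,1]*c[:,1]/-c[:,2]]
def quat(yaw):  # tool down, tool y axis at world angle yaw
    y=np.array([np.cos(yaw),np.sin(yaw),0]);z=np.array([0,0,-1.]);x=np.cross(y,z)
    q=R.from_matrix(np.c_[x,y,z]).as_quat(); return np.array([q[3],*q[:3]])
E
python3 - <<'E'
from h import *
im=cv2.imread("pics/top0.png")
cv2.imwrite("pics/crop.png",cv2.resize(im[180:320,200:520],(800,350),interpolation=cv2.INTER_CUBIC))
K,T=camT("top")
print(ray(K,T,[(234,268),(290,260),(346,271)],.078).round(3))
print(ray(K,T,[(412,210),(434,283),(500,268),(208,233),(376,227),(379,305),(209,311)],.012).round(3))
E
```

```text
[[ 0.47   0.227  0.078]
 [ 0.487  0.102  0.078]
 [ 0.461 -0.022  0.078]]
[[ 0.616 -0.189  0.012]
 [ 0.439 -0.231  0.012]
 [ 0.472 -0.389  0.012]
 [ 0.565  0.305  0.012]
 [ 0.575 -0.1    0.012]
 [ 0.389 -0.1    0.012]
 [ 0.379  0.295  0.012]]
```

View pics/crop.png

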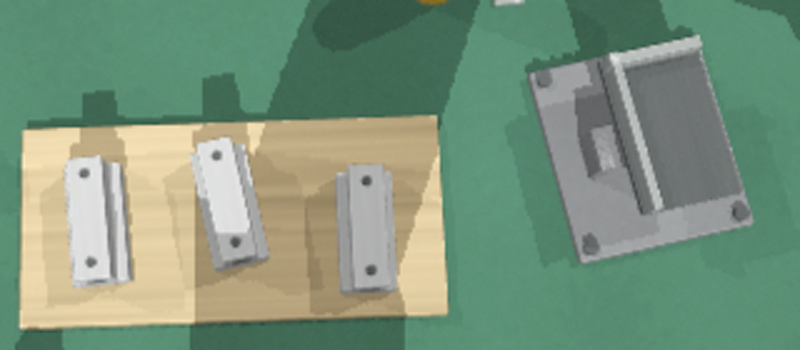

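The crop shows the three grey T-blocks standing foot down, with bolt heads at (84,173)/(91,262), (216,155)/(235,241) and (366,181)/(371,270). On the press, the end fence is at the far edge and the side fence is on the left. I'll take close wrist views of both.

Run:
```python
from h import *
import json
out={}
for n,p,y in(("press",[.475,-.31,.3],-77),("board",[.43,.1,.3],-90)):
    move_pose(p,quat(np.radians(y))); wait(.2)
    K,T=camT("wrist"); im=read_camera("wrist"); cv2.imwrite(f"pics/w_{n}.png",im[:,:,::-1]); out[n]=T.tolist()
    print(get_time(),get_joint_pos(),get_ft_force())
json.dump(out,open("T.json","w"))
```

```text
2.0083 [-6.00436124e-01  2.56943361e-01  1.68374656e+00 -3.21677592e-05
  1.20123124e+00  7.44571864e-01] [ 0.36048456 -0.17661141  0.13880543]
3.7833 [ 2.00277414e-01  5.01305415e-02  1.93273748e+00 -7.07875877e-05
  1.15887953e+00  1.77216304e+00] [-0.75252485 -0.3318349  -0.18771446]
```

View pics/w_press.png

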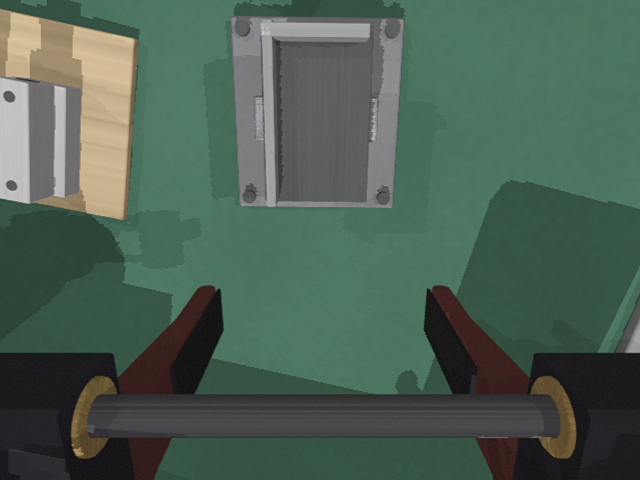

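View pics/w_board.png

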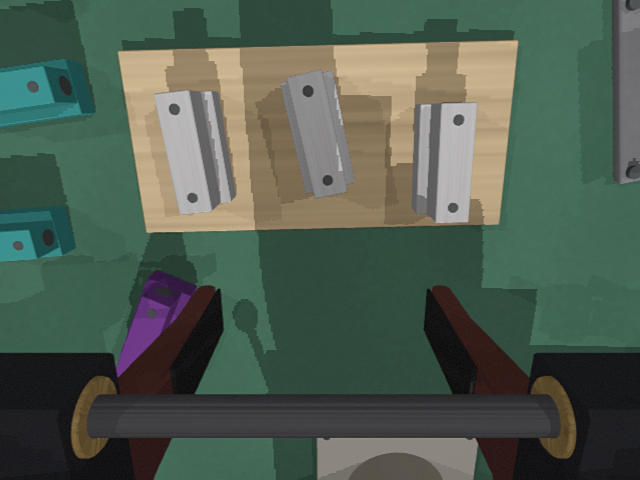

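The wrist view of the press has base corners at (232,17), (404,17), (393,208) and (240,208). The inner top edge of the side fence runs from (272,39) to (275,206), and that of the end fence runs along row 39 to column 369. In the board view the bolts are at A (174,109)/(192,198), B (308,91)/(328,181) and C (459,120)/(453,208).

Run:
```python
from h import *
import json
D=json.load(open("T.json")); K=camera_info("wrist")["intrinsics"]
T=np.array(D["board"]); im=cv2.imread("pics/w_board.png"); im2=cv2.imread("pics/w_press.png")
b=ray(K,T,[(174,109),(192,198),(308,91),(328,181),(459,120),(453,208)],.078)
for k in range(3):
    a,c=b[2*k],b[2*k+1]; d=a-c; print("block",((a+c)/2).round(4),"yaw",np.degrees(np.arctan2(d[1],d[0])).round(2),np.linalg.norm(d).round(4))
T=np.array(D["press"])
B=ray(K,T,[(232,17),(404,17),(393,208),(240,208)],.008); F=ray(K,T,[(272,39),(275,206),(369,39)],.122)
print(B.round(4),B.mean(0).round(4),F.round(4))
d=F[0]-F[1];print(np.degrees(np.arctan2(d[1],d[0])));d=F[0]-F[2];print(np.degrees(np.arctan2(-d[0],d[1])))
for i,j in((3,0),(2,1)):
    d=B[j]-B[i];print(np.degrees(np.arctan2(d[1],d[0])),np.linalg.norm(d))
# overlay of model from base pose
yaw=np.radians(13); ux=np.array([np.cos(yaw),np.sin(yaw),0]);uy=np.array([-ux[1],ux[0],0])
o=F[0]-.06*ux-.032*uy; print("origin from corner",o, "base ctr rel", (B.mean(0)-o)@ux,(B.mean(0)-o)@uy)
cv2.imwrite("pics/press_zoom.png",cv2.resize(im2[0:220,220:420],(540,594),interpolation=cv2.INTER_NEAREST))
```

```text
block [0.473  0.2279 0.078 ] yaw 5.99 0.0806
block [0.4887 0.1042 0.078 ] yaw 12.7 0.081
block [ 0.4637 -0.0225  0.078 ] yaw 1.58 0.0804
[[ 0.6193 -0.1844  0.008 ]
 [ 0.6574 -0.3494  0.008 ]
 [ 0.4697 -0.3917  0.008 ]
 [ 0.4308 -0.2242  0.008 ]] [ 0.5443 -0.2874  0.008 ] [[ 0.5952 -0.2431  0.122 ]
 [ 0.4702 -0.2697  0.122 ]
 [ 0.6115 -0.3138  0.122 ]]
12.03423698677976
13.003989910991601
11.924041932255463 0.1926031779359801
12.68393063783979 0.19242491403796297
origin from corner [ 0.54391523 -0.28774954  0.122     ] base ctr rel 0.0004516336952820382 0.0002505850096932908
```

View pics/press_zoom.png

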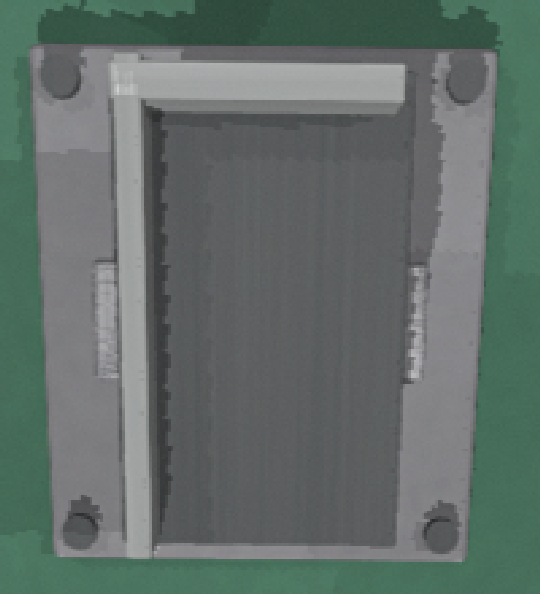

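```bash
cat >> h.py <<'E'
def ft(n=20):
    wait(.25); a=[]
    for _ in range(n): a.append(get_ft_force()); wait(.02)
    return np.mean(a,0),np.std(a,0)
BL={"A":(.473,.2279,6.0),"B":(.4887,.1042,12.7),"C":(.4637,-.0225,1.6)}
E
python3 - <<'E'
from h import *
for n,(x,y,a) in BL.items():
    move_pose([x,y,.13],quat(np.radians(a-90))); f0,s=ft()
    movel([x,y,.047]); command_gripper(0); w=get_grip_width()
    movel([x,y,.13]); f1,s1=ft()
    print(n,"dF",(f1-f0).round(2),"sd",s[2].round(2),"width mm",w*88,get_finger_force(),"t",get_time(),flush=True)
    movel([x,y,.0475],v=.08); command_gripper(1.0); movel([x,y,.13])
E
```

```text
A dF [-0.04  0.14 -2.96] sd 0.63 width mm 32.07293047958355 29.999526143074036 t 8.125
B dF [ 0.06  0.05 -3.19] sd 0.52 width mm 31.9956362967242 29.992518424987793 t 15.0167
C dF [ 0.1  -0.05 -7.24] sd 0.4 width mm 32.05389228515395 29.997474253177643 t 21.925
```

C is the solid block at 7.2 N, against 3.0 N and 3.2 N for the other two. I'll load it now.

```bash
cat >> h.py <<'E'
YP=np.radians(12.5); UX=np.array([np.cos(YP),np.sin(YP),0]);UY=np.array([-UX[1],UX[0],0]);O=np.array([.5445,-.2877,0])
def pr(x,y,z): return O+x*UX+y*UY+np.array([0,0,z])
def inp():
    d=np.array(get_tcp_pos())-O; return np.round([d@UX*1e3,d@UY*1e3,d[2]*1e3],2)
E
python3 - <<'E'
from h import *
x,y,a=BL["C"]
movel([x,y,.047]); command_gripper(0); movel([x,y,.2])
move_pose(pr(-9,-6,.2)*0+pr(-.009,-.006,.2),quat(YP-np.pi/2))
movel(pr(-.009,-.006,.145)); f0,_=ft(10)
r=movel(pr(-.009,-.006,.128),v=.015,until_force=3); f1,_=ft(10)
print("down",r,inp(),(f1-f0).round(2))
z=get_tcp_pos()[2]
r=movel(pr(.012,-.006,z),v=.015,until_force=4); f2,_=ft(10); print("x",r,inp(),[(f2-f1)@UX,(f2-f1)@UY,(f2-f1)[2]])
print(get_grip_width()*88,get_time())
im=read_camera("wrist"); cv2.imwrite("pics/w1.png",im[:,:,::-1])
E
```

```text
down True [-10.1   -5.   132.92] [ 2.46 -1.81  6.07]
x True [ -9.97  -4.73 131.86] [np.float64(-2.930333341970592), np.float64(3.4307471603863666), np.float64(-0.024525474072093933)]
32.08275183471338 31.5333
```

Run:
```python
from h import *
p=np.array(get_tcp_pos()); q=get_ee_rot()
for k in range(4):
    p[2]+=.001; movel(p,v=.02); f,_=ft(6); print(inp(),"ux,uy,z",(f@UX).round(2),(f@UY).round(2),f[2].round(2))
    if f[2]<-4.5: break
print(get_time())
```

```text
[ -9.97  -4.71 132.89] ux,uy,z -0.97 1.62 -1.46
[ -9.99  -4.72 133.87] ux,uy,z -0.78 1.79 -1.54
[-10.    -4.75 134.88] ux,uy,z -1.33 1.87 -2.06
[ -9.99  -4.74 135.76] ux,uy,z 0.29 -0.16 -7.13
33.9833
```

Run:
```python
from h import *
def show(s): f,_=ft(6); print(s,inp(),"ux,uy,z",(f@UX).round(2),(f@UY).round(2),f[2].round(2),flush=True)
p=np.array(get_tcp_pos())
r=movel(p+.024*UX,v=.02,until_force=4); show(("x",r))
p=np.array(get_tcp_pos())
r=movel(p+.020*UY,v=.02,until_force=4); show(("y",r))
print(get_time())
```

```text
('x', True) [  4.38  -4.06 134.12] ux,uy,z 2.39 -2.61 -1.34
('y', True) [  3.51   6.01 133.02] ux,uy,z -0.13 0.68 -1.28
36.05
```

```bash
cat >> h.py <<'E'
def f_(n=8):
    wait(.08); a=[]
    for _ in range(n): a.append(get_ft_force()); wait(.01)
    f=np.mean(a,0); return np.array([f@UX,f@UY,f[2]])
def push(p,u,i,thr,step,n):
    f0=f_()
    for k in range(n):
        p=p+step*u; movel(p,v=.02); f=f_()
        if f0[i]-f[i]>thr: break
    print("push",i,k,inp(),"cmd",((p-O)@UX*1e3).round(1),((p-O)@UY*1e3).round(1),f.round(1),"from",f0.round(1),get_time(),flush=True)
    return p
E
python3 - <<'E'
from h import *
p=np.array(get_tcp_pos()); p[2]=.1354; p-=.001*UY; movel(p,v=.03); print(inp(),f_())
p=push(p,UX,0,3,.0007,9)
p=push(p,UY,1,3,.0007,6)
np.save("p.npy",p)
im=read_camera("wrist"); cv2.imwrite("pics/w1.png",im[:,:,::-1])
E
```

```text
[  3.28   5.66 135.25] [-0.19416087  3.04337042 -1.49183535]
push 0 2 [  5.18   4.77 135.42] cmd 5.6 5.0 [-4.8 -1.  -1.7] from [-0.3  3.  -1.7] 37.8
push 1 2 [  5.19   6.   135.43] cmd 5.6 7.1 [-5.2 -4.5 -3.7] from [-5.2 -1.2 -1.9] 39.15
```

View pics/w1.png

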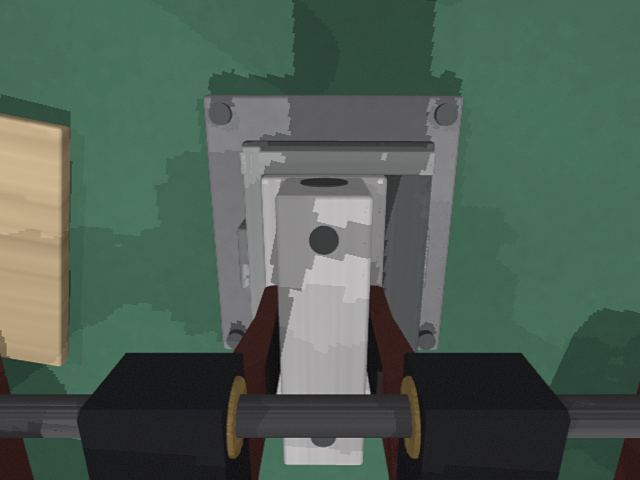

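The block meets both fences, with reactions of -5.2 N and -4.5 N, and sits at press (5.2, 6.0) mm. Now I'll press down, keeping the light push.

Run:
```python
from h import *
p=np.load("p.npy")
p[2]=.1225; movel(p,v=.03); print(inp(),f_().round(1))
for k in range(8):
    p[2]-=.0007; movel(p,v=.02); f=f_()
    if f[2]>5: break
print(k,inp(),"cmd z",p[2],f.round(1),get_time())
np.save("p.npy",p)
```

```text
[  5.23   5.99 122.73] [-6.3 -4.  -1. ]
4 [  5.17   6.01 120.1 ] cmd z 0.11899999999999997 [-8.3 -1.9  5.1] 41.9333
```

Run:
```python
from h import *
p=np.load("p.npy")
command_gripper(1.0); print(inp(),f_().round(1))
p[2]=.2; movel(p,v=.08)
p=p-.07*UX; p[2]=.3; movel(p,v=.15); wait(.2)
K,T=camT("wrist"); im=read_camera("wrist"); cv2.imwrite("pics/w2.png",im[:,:,::-1]); s=read_camera("side")
cv2.imwrite("pics/s2.png",cv2.resize(s[140:360,240:440],(600,660))[:600,:,::-1])
print(get_time())
for zt in(.151,.166): # expected bolt pixels pan down / up
    print(zt,proj(K,T,[pr(.045,.006,zt),pr(-.035,.006,zt)]).round(1))
```

```text
[  5.61   7.11 118.99] [-0.2  0.  -0.2]
45.4833
0.151 [[327.   67.1]
 [326.6 181.8]]
0.166 [[327.1  65. ]
 [326.6 185.4]]
```

View pics/w2.png

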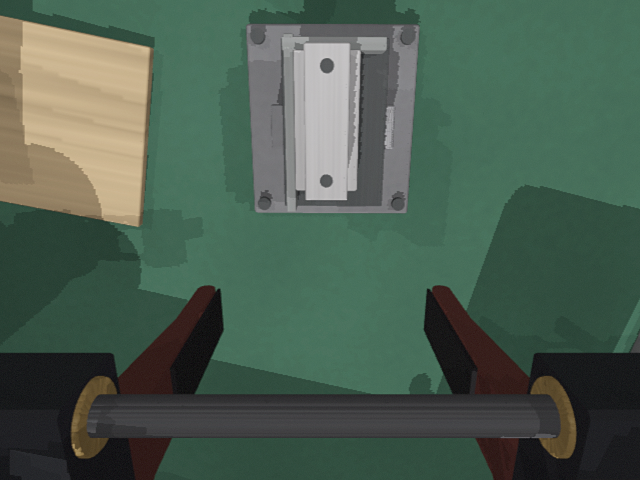

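View pics/s2.png

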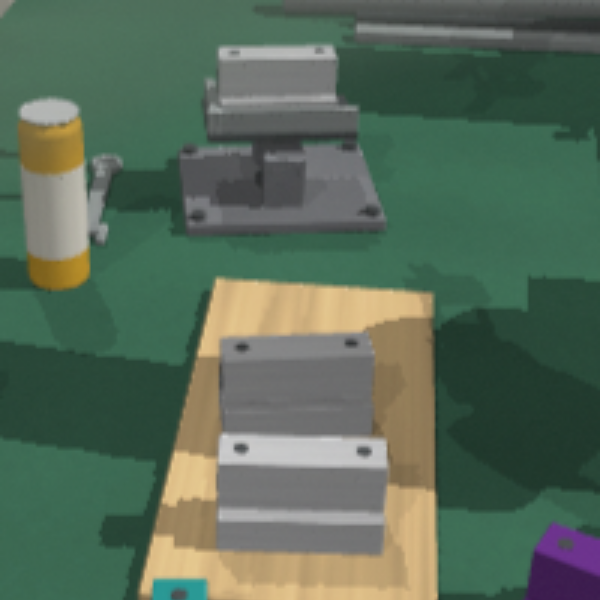

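The wrist view has the block's bolts at (327,66) and (326,181). That matches the pan-down, seated prediction of (327,67)/(327,182). The side view has both hollow blocks standing on the board.

```bash
python3 -c "
from station import *
print(job_done(),get_time())"
```

```text
the job is handed in; nothing more can be done
the job is handed in; nothing more can be done
```

I found the solid block by weight (7.2 N against 3.0 N and 3.2 N), pushed it against both fences, pressed the pan to its stop and let go. The last pictures show the pan still down and both hollow blocks standing foot down on the board; I handed the job in at about 45 s.

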